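# Hook the chip tray out from under the saw bed

## Task

Take the hooked rod, reach it in under the front ledge of the saw's vise bed, feel for the pull eye on the chip tray and draw the tray fully out to its stop, gently, with the rod only and kept straight in line with the tray's travel, not levered askew. Then unhook the rod and lay it flat on its rubber mat again, leaving the tray out and everything else where it is.

Things in the scene. Friction and masses are not known exactly. Their poses are not given: they have to be found in the camera images.
- saw: White vise bed of a band saw, 320 x 320 mm, fixed. Origin: table level, below the middle of the front lip of its ledge (edge nearest the robot); x runs level into the machine, z up. Dark vise jaws stand on it 136 mm behind the lip, up to 185 mm high. Press on saw, tray and eye with under 15 N, and only with the rod: the robot itself must not touch them.
- lip (a point): Middle of the lower edge of the ledge's lip, 80 mm above the table; saw axes. The ledge is 20 mm thick. The slot under it is open to the robot, 250 mm wide (y -125 to +125) between side cheeks that begin 30 mm behind the lip.
- tray_face (a point): Middle of the flat steel front of the chip tray (210 wide, 7 to 69 mm high), 40 mm above the table; saw axes. It lies under the ledge, 75 mm minus the tray's travel behind the lip. One hidden pull eye stands out from it towards the robot: a staple of 7 mm round bar with an upright post, its axis 36 mm in front of the face, and two level legs back to the face, at 18 and 62 mm height.
- tray (a joint): Travel of the chip tray in m along the saw's -x: 0 = in, 0.085 = fully out at a fixed stop; starts at 0 to 0.012; slides stiffly (about 5 N), stays where left. The eye on it is open to both sides, 32 mm clear between post and face. Its place across the tray is NOT measured: post anywhere from y = -45 to +45 mm from the tray's middle, firmly clamped; feel for it sideways (2 to 4 N).
- hook_rod: The hooked rod, 0.2 to 0.35 kg: a wooden handle with an 8 mm round steel rod ending in a flat J hook. x along the rod to the hook, z up; starts flat on its mat. While it bears on saw, tray or eye keep it within 0.15 rad of the saw's x axis; too hard a side push twists it in the grip. Origin: on the handle's underside, below the grasp point.
- rod_grip (a point): Grasp point at mid-height of the wooden handle, near the rod's centre of gravity; rod axes. Handle 24 wide (y) x 40 high, from 75 mm behind to 45 mm ahead of this point. The steel rod runs on from its front at this height, straight along x, to the hook.
- hook (a point): Middle of the hook's cross arm, 146 mm ahead of rod_grip and 15 mm to +y; rod axes. The arm (8 mm round) runs along y from the rod's axis (15 mm to -y of here) to 15 mm to +y, then a barb bends back to 9 mm behind and 21 mm to +y. So the hook lies level and opens to the rod's +y side and backwards; in all 17 mm from arm front to barb end.
- mat: Black rubber mat, 280 (x) x 140 (y) x 4 mm, fixed flat on the table, to the left or the right; origin at the centre of its underside. The rod starts on it and must be laid back on it, handle well inside the edges.
- tin: Bystander: open grey tin with steel bar stubs, 130 x 90 x 55 mm high, on the other side from the mat; origin at the centre of its underside.
- offcut: Bystander: steel offcut 30 x 80 x 30 mm lying on the ledge in front of the vise jaw; origin at the centre of its underside.
- oil: Bystander: oil bottle, 64 mm across, 170 mm high; origin at the centre of its underside.
- wrench: Bystander: wrench lying flat on the table beside the saw.
There are look-alikes about, which are no part of the job. Of the things that look like the hook_rod, the largest one is meant.

How it is judged:
By the outcome, as a careful person would: the job done as asked, in the order asked, and still so for the second after the job is handed in, with the robot touching nothing.
It also fails if it takes over 58 s, if anything falls off the work surface, if the arm or the gripper's body presses on something with over 40 N, if the wrist force passes 120 N, or if a joint passes its speed limit or range.

## Robot

A 6-joint arm with a two-finger parallel gripper is mounted at the origin on the work surface. World frame = base frame: x ahead of the robot, y to its left, z up, the work surface at z = 0. Lengths are in m, angles in rad, forces in N, time in s.
With the tool pointing down it reaches from about 0.375 to 0.9 m from the base axis. Payload 3.1 kg.
Tool frame: the origin (TCP) lies midway between the tips of the shut fingers; the grasp point (between the pads) lies pinch_z behind it (pinch_z is the distance from the TCP to the grasp point, in m); y points along the fingers, z is the direction in which the jaws open and shut, and the axes are right-handed (so a half turn about y gives the same grasp; the last joint's range is limited). The gripper opens to 87 mm and grips with 3 to 60 N. Pads are 19 mm wide; open, the fingers measure 117 mm over their backs; the gripper's body (75 mm by 190 mm) begins 51 mm behind the grasp point.
Start: joints at [1.028, 0.527, 1.433, -0, 1.181, -0.178], TCP at [0.222, 0.584, 0.223] pointing down, gripper open.
Joint ranges: [-3.08, 3.08], [-0.75, 2.2], [0.22, 2.44], [-1.43, 4.57], [0, 2.65], [-2.85, 2.85]. Speed limits (rad/s): [2.79, 2.79, 3.14, 3.14, 3.14, 3.14].

## Interface

Orientations are given as a unit quaternion [x, y, z, w].
In Python, from rig import get_obs, camera, hand_in, pinch_z gives the robot as it stands. The module is installed in compiled form; this text tells all that it offers.
- The arm moves only by the tool arm_command, never from a script. Its argument "plan" is a list of rows, each a list of 2 entries, a list of its own where there are three numbers: the shift along the world's x, y, z in units of 25 mm (1.0 is 25 mm), then the turn about the world's z in units of 5 degrees (1.0 is 5 degrees). A call has 1 to 5 rows; each row is the pose to reach, as a shift and turn from the pose commanded when the call began; what a row does not reach only later rows make up. A row lasts 1/10 s, in which the tool goes at most 50 mm and 8.59 degrees, less where a joint would pass 70% of its speed; a pose out of reach is approached as far as the arm can. A call with a gripper value outside its range is refused whole. "fingers" is the opening, from -1 (shut) to 1 (fully open), set as the call begins (left out, the last holds). The fingers move at their own pace and stop on an object; "force" is the grip in N (left out, the last holds). Time passes only in rows, so rows that repeat a pose let the fingers close. It gives the time, the measured TCP pose, the force and the opening at its end, in the units of the state.
- get_obs(): the state, without advancing time (a new reading comes with each control period).
- camera(name): name is "scene" or "top"; returns a dict with "pixels" (384x512x3 uint8, red, green, blue), "camera_matrix" (3x3 intrinsics, pixels), "distortion" ([k1, k2, p1, p2, k3] as OpenCV has them; the pictures are not rectified), "R" (3x3) and "t" (3): a world point X has camera coordinates R X + t. Camera axes: x right, y down, z forward; pixel columns grow to the right and rows downward; lengths in m; the calibration is good to about 2 mm. A picture is of the moment at which its call begins. There is no depth.
- hand_in(): hands the job in, once; it reports no verdict.
The state is a dict: "time": time; "q": joint angles; "joint_velocities": joint speeds; "joint_torque": joint torques, N m; "position": TCP position; "tool_rot": TCP orientation; "ft_force": force on the tool from outside, world axes, zero at the start; "moment": the same for the moment, N m; "grip_width": finger opening in m.
Only numpy, scipy, OpenCV 4.12 (cv2) and the standard library are available. Lean on these libraries where they do the work, as an engineer would, in place of code of your own. Each camera call takes 0.05 s, during which the arm holds its last target.

## Working session

There is one attempt and no reset: what is moved stays moved. The work goes in short steps, Python scripts to look and compute and a tool call to move; the robot and the scene stay as the last step left them, time stands still between calls to the robot, and variables do not carry over. Pictures are saved under pics/ and viewed, and the job is handed in when it is done.

Besides the shell and the picture viewer there is one more tool, called as name(argument=value, ...) on one line, values as JSON. arm_command: Moves the arm, as the interface text tells. Its arguments: {"type":"object","properties":{"plan":{"type":"array"},"fingers":{"type":"number"},"force":{"type":"number"}},"required":["plan"]}

```bash
mkdir -p pics; cat > h.py <<'E'
import numpy as np, cv2
from rig import get_obs, camera, hand_in, pinch_z
def snap(n,f):
    c=camera(n); cv2.imwrite(f'pics/{f}.png',c['pixels'][:,:,::-1]); np.save(f'pics/{f}.npy',c,allow_pickle=True); return c
def load(f): return np.load(f'pics/{f}.npy',allow_pickle=True).item()
def ray(c,uv):
    p=cv2.undistortPoints(np.array([[uv]],float),np.array(c['camera_matrix']),np.array(c['distortion']))[0,0]
    R=np.array(c['R']);t=np.array(c['t']); return -R.T@t, R.T@np.array([p[0],p[1],1])
def onz(c,uv,z):
    o,d=ray(c,uv); return o+d*(z-o[2])/d[2]
def tri(c1,u1,c2,u2):
    o1,d1=ray(c1,u1);o2,d2=ray(c2,u2)
    A=np.stack([d1,-d2],1); s=np.linalg.lstsq(A,o2-o1,rcond=None)[0]
    a=o1+s[0]*d1;b=o2+s[1]*d2; return (a+b)/2,np.linalg.norm(a-b)
def proj(c,X):
    R=np.array(c['R']);t=np.array(c['t'])
    return cv2.projectPoints(np.array(X,float).reshape(-1,1,3),cv2.Rodrigues(R)[0],t,np.array(c['camera_matrix']),np.array(c['distortion']))[0][:,0]
def crop(f,x0,y0,x1,y1,s,out):
    im=cv2.imread(f'pics/{f}.png')[y0:y1,x0:x1]; cv2.imwrite(f'pics/{out}.png',cv2.resize(im,None,fx=s,fy=s,interpolation=cv2.INTER_CUBIC))
E
python3 - <<'E'
from h import *
for n in('scene','top'):
    c=snap(n,n+'0'); print(n,-np.array(c['R']).T@np.array(c['t']),np.array(c['R'])[2])
print(pinch_z if not callable(pinch_z) else pinch_z()); print(get_obs())
E
```

```text
scene [ 1.13967043 -0.7290415   0.88955601] [-0.541548    0.52127941 -0.6595404 ]
top [ 0.29783735 -0.07726834  1.17234245] [ 0.16676873  0.00202951 -0.98599395]
0.0187
{'time': 0.1, 'q': array([ 1.02848179e+00,  5.28372006e-01,  1.43375892e+00,  1.53372975e-05,
        1.18143112e+00, -1.78488649e-01]), 'joint_velocities': array([-0.00081952, -0.00131092, -0.00415743, -0.00011162,  0.00067689,
       -0.00037133]), 'joint_torque': array([-1.40581749e-03, -4.40985167e+01, -1.77149498e+01,  6.34718989e-02,
        5.33735566e-02, -6.14498413e-05]), 'position': array([0.22202347, 0.5835294 , 0.22167509]), 'tool_rot': array([ 0.69608818, -0.1281758 ,  0.12767532, -0.69478861]), 'ft_force': array([ 0.0165763 ,  0.42610776, -0.29391339]), 'moment': array([0.04005334, 0.04508087, 0.02066588]), 'grip_width': 0.08683234748090256}
```

View pics/scene0.png

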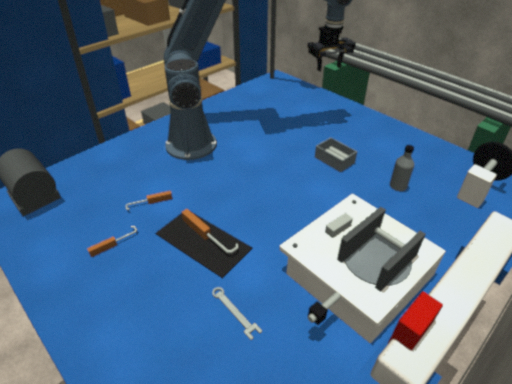

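View pics/top0.png

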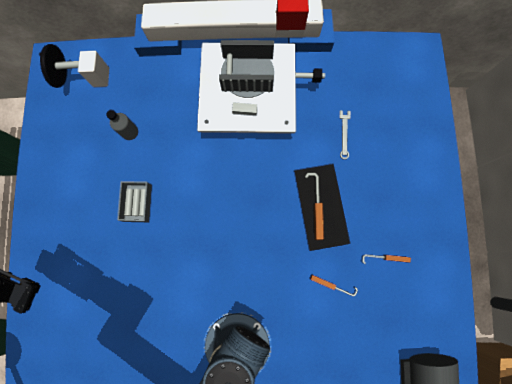

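The scene shows the white saw bed at (362,260), with the tin, oil and offcut nearby. There are three hook-like rods in the top view:
- (318,205), on the black mat, the largest, with its hook pointing to the saw
- (387,259), smaller, on the table
- (333,285), smaller, on the table

I choose the one on the mat and check it in a crop.

```bash
python3 - <<'E'
from h import *
crop('top0',285,155,425,305,5,'c1'); crop('top0',185,30,345,175,5,'c2'); crop('scene0',150,190,270,290,6,'c3');crop('scene0',270,180,450,340,4,'c4')
E
```

```text
(no output)
```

View pics/c1.png

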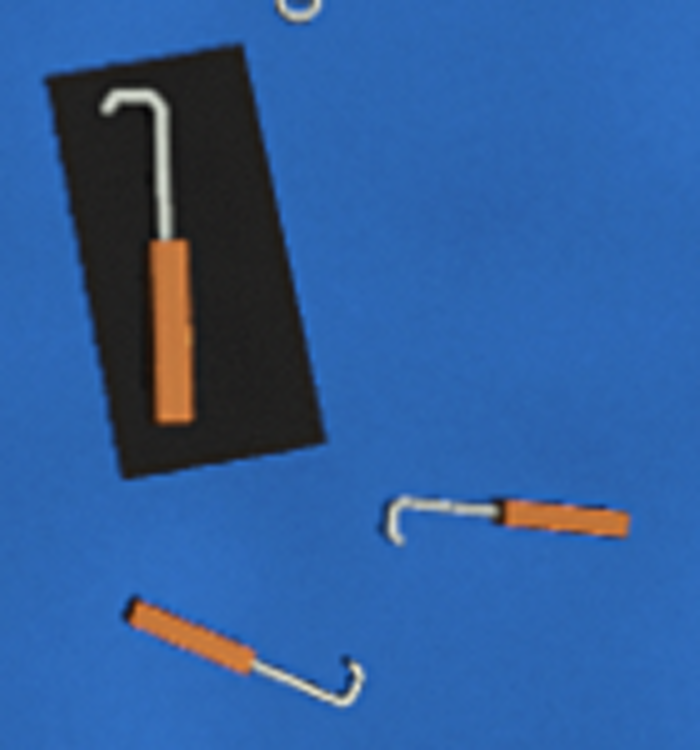

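View pics/c2.png

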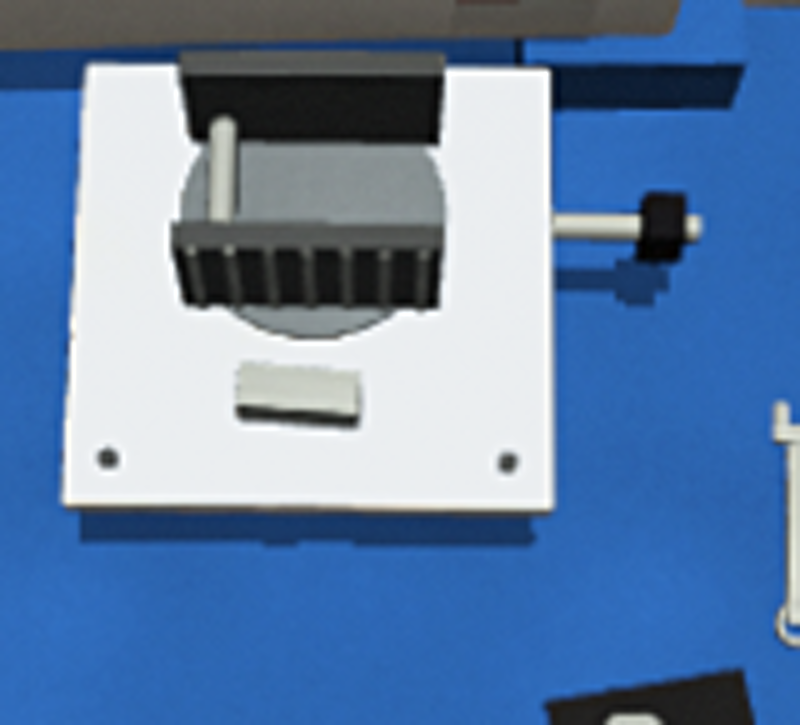

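View pics/c3.png

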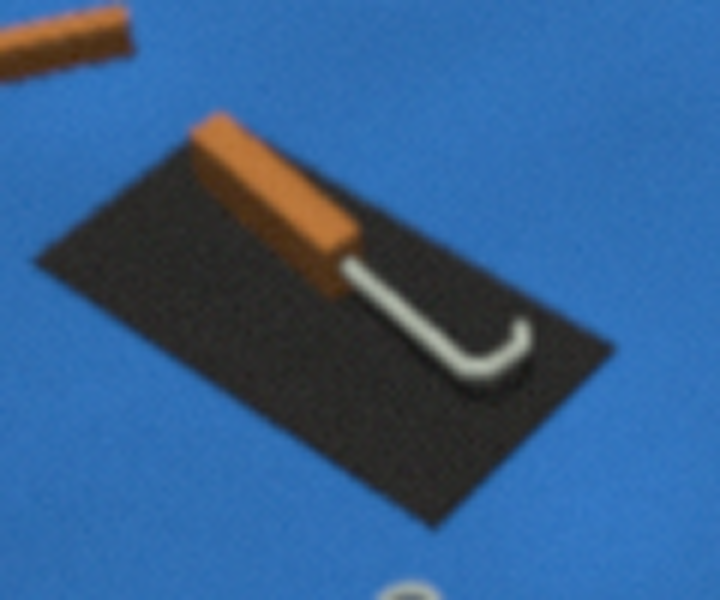

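View pics/c4.png

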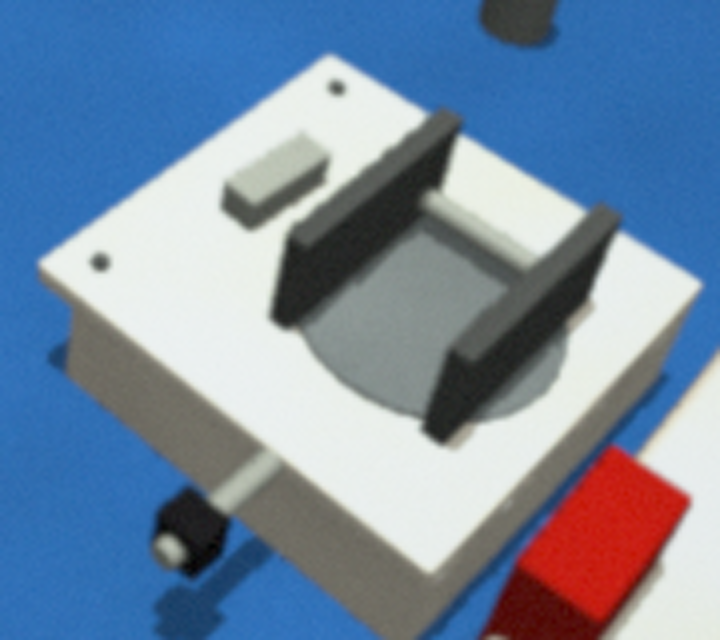

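The crop shows the mat rod is the largest, flat on the mat, with its hook pointing at the saw and opening left (+y).

```bash
cat > m.py <<'E'
from h import *
T=load('top0');S=load('scene0')
t1=lambda p,o:((p[0]-2)/5+o[0],(p[1]-2)/5+o[1])
z=.1
t={k:t1(v,(185,30)) for k,v in dict(FL=(62,508),FR=(553,512),BL=(85,63),BR=(551,68)).items()}
s={k:((v[0]-1.5)/4+270,(v[1]-1.5)/4+180) for k,v in dict(FL=(330,54),FR=(38,264),BL=(703,286),BR=(432,574)).items()}
P={}
for k in t:
    P[k]=onz(T,t[k],z); print(k,P[k],onz(S,s[k],z),tri(T,t[k],S,s[k]))
print('width',np.linalg.norm(P['FL']-P['FR']),np.linalg.norm(P['FL']-P['BL']))
# orange
for n,c in(('top',T),('scene',S)):
    hsv=cv2.cvtColor(c['pixels'],cv2.COLOR_RGB2HSV); m=cv2.inRange(hsv,(5,120,80),(20,255,255))
    if n=='scene': m=cv2.inRange(hsv,(5,120,150),(20,255,255))
    for q in cv2.findContours(m,0,2)[0]:
        if cv2.contourArea(q)>60:
            r=cv2.minAreaRect(q); print(n,r); b=cv2.boxPoints(r); print(np.array([onz(c,x,.044) for x in b]).round(4)); print('cen',onz(c,r[0],.044))
# mat corners, rod points
for nm,p in dict(m1=(45,77),m2=(241,44),m3=(326,441),m4=(123,479)).items(): print(nm,onz(T,t1(p,(285,155)),.004))
for nm,p,zz in (('hd_f',(169,240),.044),('hd_r',(174,423),.044),('rod_f',(166,240),.028),('rod_tip',(158,110),.028),('armfront',(135,89),.028),('barbend',(106,110),.028)): print(nm,onz(T,t1(p,(285,155)),zz))
E
python3 m.py
```

```text
FL [0.68908188 0.11527422 0.1       ] [0.69461335 0.1169415  0.1       ] (array([0.69195305, 0.11752237, 0.09714012]), np.float64(0.004702478149820033))
FR [ 0.67907725 -0.2023226   0.1       ] [ 0.6843727  -0.20283138  0.1       ] (array([ 0.68141335, -0.20164386,  0.09631215]), np.float64(0.002987682731417378))
BL [1.01308951 0.1053317  0.1       ] [1.01334694 0.10368909 0.1       ] (array([1.0133971 , 0.10524027, 0.09895746]), np.float64(0.0007995573168472925))
BR [ 1.00088582 -0.21517378  0.1       ] [ 1.00178814 -0.21203886  0.1       ] (array([ 1.00121338, -0.21412932,  0.10130529]), np.float64(0.0027310900013763875))
width 0.31775435895477483 0.3241601380985011
top ((505.5, 367.5), (19.0, 11.0), 90.0)
[[-0.0693 -0.8545  0.044 ]
 [-0.0731 -0.8948  0.044 ]
 [-0.1348 -0.8918  0.044 ]
 [-0.1305 -0.8515  0.044 ]]
cen [-0.10185182 -0.87292203  0.044     ]
top ((322.855712890625, 281.82476806640625), (25.58672332763672, 4.467523097991943), 23.962491989135742)
[[ 0.2122 -0.2385  0.044 ]
 [ 0.2248 -0.2447  0.044 ]
 [ 0.1902 -0.318   0.044 ]
 [ 0.1777 -0.3116  0.044 ]]
cen [ 0.20121583 
[... 528 characters left out ...]
044     ]
scene ((195.4647216796875, 220.0411834716797), (29.394079208374023, 5.965587615966797), 40.60129928588867)
[[ 0.3471 -0.2853  0.044 ]
 [ 0.3387 -0.264   0.044 ]
 [ 0.4541 -0.2657  0.044 ]
 [ 0.4607 -0.2859  0.044 ]]
cen [ 0.40170521 -0.27529314  0.044     ]
m1 [ 0.57606029 -0.20243253  0.004     ]
m2 [ 0.59692203 -0.33945921  0.004     ]
m3 [ 0.3230327  -0.38169167  0.004     ]
m4 [ 0.30141109 -0.24432137  0.004     ]
hd_f [ 0.45541519 -0.27539982  0.044     ]
hd_r [ 0.33624066 -0.27305561  0.044     ]
rod_f [ 0.45769268 -0.27620733  0.028     ]
rod_tip [ 0.54607476 -0.27516497  0.028     ]
armfront [ 0.56085467 -0.26032122  0.028     ]
barbend [ 0.54676534 -0.2400686   0.028     ]
```

```bash
python3 - <<'E'
from h import *
from scipy.spatial.transform import Rotation as R
o=get_obs(); M=R.from_quat(o['tool_rot']).as_matrix(); print(M.round(3)); z=M[:,2]; print(np.degrees(np.arctan2(z[1],z[0])))
T=load('top0');S=load('scene0')
print(proj(S,[o['position'],o['position']+.09*z,o['position']-.09*z]))
# tin, oil
print('tin',onz(T,(134,201),.055),'oil',onz(T,(111,115),.17),'offcut',onz(T,(244,107),.13))
crop('scene0',290,0,370,80,8,'g')
E
```

```text
[[ 0.935 -0.001  0.356]
 [-0.356 -0.002  0.935]
 [-0.    -1.    -0.002]]
69.15399801281255
[[328.45156624  68.3398101 ]
 [346.3224768   65.28272369]
 [309.87085137  71.56946762]]
tin [0.47140229 0.32943084 0.055     ] oil [0.72537187 0.37371582 0.17      ] offcut [ 0.75559681 -0.039237    0.13      ]
```

View pics/g.png

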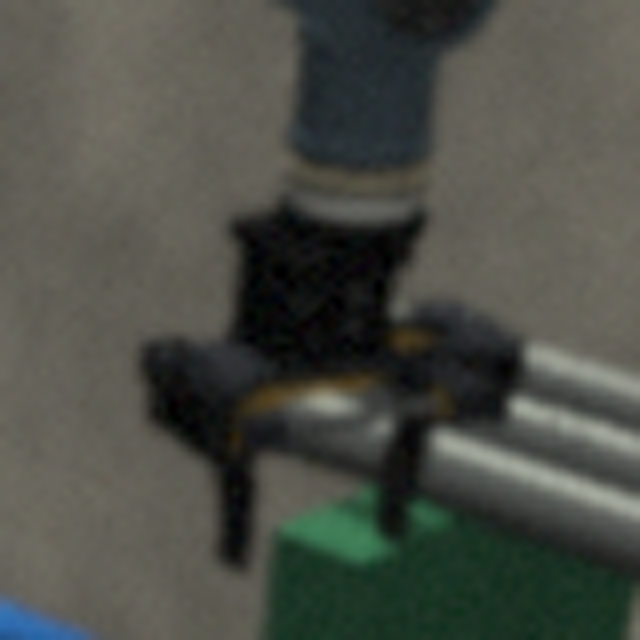

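arm_command(plan=[[[1.1,-1.6,0],0.82],[[2.2,-3.2,0],1.64],[[3.3,-4.8,0],2.46],[[4.4,-6.4,0],3.28],[[5.5,-8,0],4.1]], fingers=1)

```text
time: 0.6
position: [0.3603, 0.3823, 0.2222]
tool_rot: [0.707, -0.001, 0.001, -0.707]
ft_force: [0.6, -0.0, -0.1]
grip_width: 0.0873
```

arm_command(plan=[[[0.7,-1.8,0],0],[[1.4,-3.6,0],0],[[2.1,-5.4,0],0],[[2.8,-7.2,0],0],[[3.5,-9,0],0]])

```text
time: 1.1
position: [0.4475, 0.1572, 0.2224]
tool_rot: [-0.707, 0.002, -0.002, 0.707]
ft_force: [1.8, -0.2, 0.0]
grip_width: 0.0873
```

arm_command(plan=[[[0,-1.9,0],0],[[0,-3.8,0],0],[[0,-5.7,0],0],[[0,-7.6,0],0],[[0,-9.5,0],0]])

```text
time: 1.6
position: [0.4468, -0.0802, 0.2224]
tool_rot: [-0.707, 0.002, -0.002, 0.707]
ft_force: [1.4, 0.7, 0.7]
grip_width: 0.087
```

arm_command(plan=[[[-0.4,-1.6,-0.8],0],[[-0.7,-3.2,-1.6],0],[[-1.1,-4.8,-2.4],0],[[-1.4,-6.4,-3.2],0],[[-1.4,-7.8,-4],0]])

```text
time: 2.1
position: [0.4111, -0.2751, 0.1215]
tool_rot: [-0.707, 0.003, -0.002, 0.707]
ft_force: [0.3, 0.2, -0.4]
grip_width: 0.0868
```

arm_command(plan=[[[0,0,-1.5],0],[[0,0,-3],0],[[0,0,-4],0],[[0,0,-4.4],0],[[0,0,-4.4],0]])

```text
time: 2.6
position: [0.4117, -0.2727, 0.0113]
tool_rot: [-0.706, 0.003, -0.001, 0.708]
ft_force: [0.0, 0.9, -0.4]
grip_width: 0.0871
```

```bash
python3 - <<'E'
from h import *
snap('top','top1');snap('scene','scene1'); print(get_obs()['position'],get_obs()['ft_force'])
crop('top1',270,145,390,265,6,'a1');crop('scene1',130,150,270,290,5,'a2')
E
```

```text
[ 0.41280639 -0.27372103  0.01316539] [-0.03044978 -0.83426668  0.13891113]
```

View pics/a2.png

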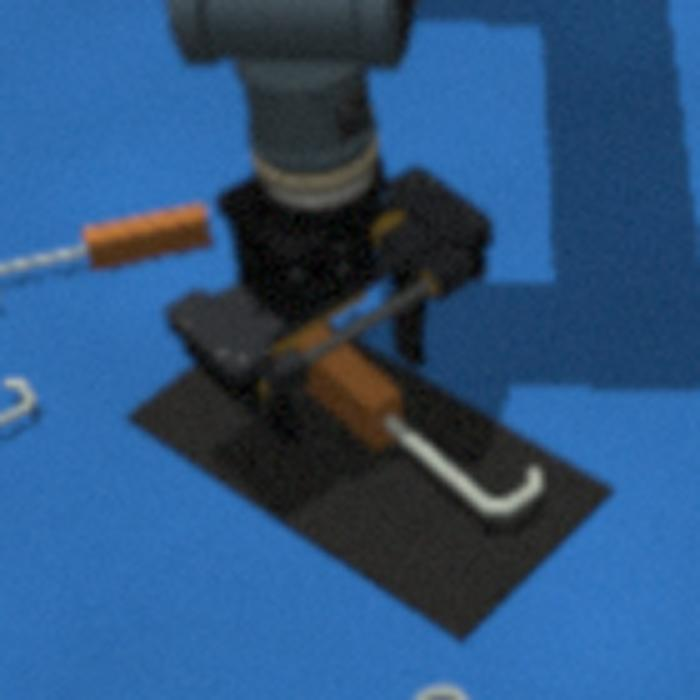

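View pics/a1.png

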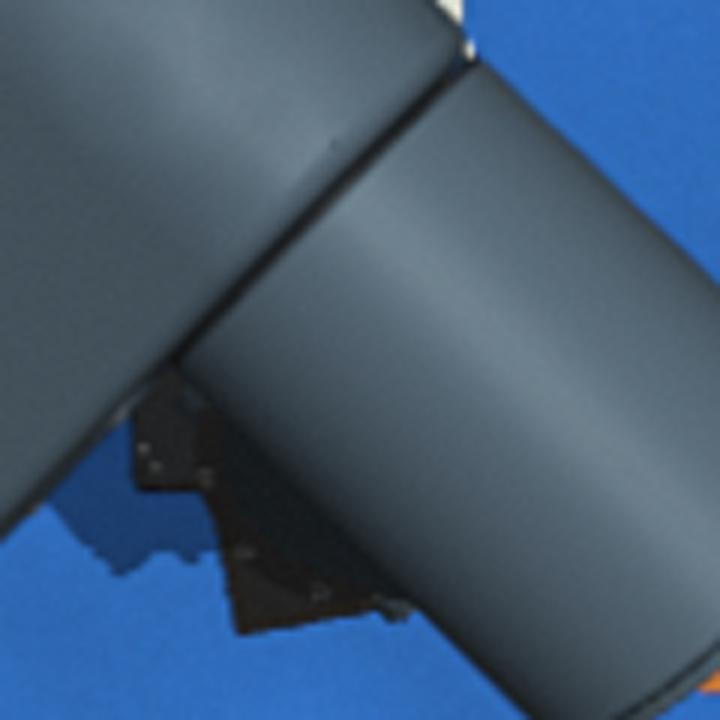

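The fingers straddle the handle in the scene view, near a2 (340,370). The arm hides it in the top view. I close at 55 N.

arm_command(plan=[[[0,0,0],0],[[0,0,0],0],[[0,0,0],0],[[0,0,0],0],[[0,0,0],0]], fingers=-1, force=55)

```text
time: 3.2
position: [0.4125, -0.2735, 0.0129]
tool_rot: [0.707, -0.002, 0.002, -0.707]
ft_force: [-0.8, 0.6, 0.6]
grip_width: 0.0547
```

arm_command(plan=[[[0,0,0],0],[[0,0,0],0],[[0,0,0],0]])

```text
time: 3.5
position: [0.4123, -0.2734, 0.0125]
tool_rot: [-0.707, 0.002, -0.002, 0.707]
ft_force: [-0.6, 0.4, -0.4]
grip_width: 0.0311
```

arm_command(plan=[[[0,0,0],0],[[0,0,0],0],[[0,0,0],0],[[0,0,0],0]])

```text
time: 3.9
position: [0.4125, -0.2736, 0.0125]
tool_rot: [0.707, -0.002, 0.002, -0.707]
ft_force: [0.6, -2.0, 0.1]
grip_width: 0.0234
```

arm_command(plan=[[[0,0,0.8],0],[[0,0,2],0],[[0.8,1.2,3],-0.1],[[1.6,2.4,3],-0.2],[[2.4,3.6,3],-0.32]])

```text
time: 4.4
position: [0.4727, -0.1825, 0.0882]
tool_rot: [0.707, -0.012, 0.013, -0.707]
ft_force: [0.8, -0.6, -2.6]
grip_width: 0.0234
```

arm_command(plan=[[[0.6,1.2,0],0],[[1.2,2,0],0],[[1.6,2.4,0],0],[[1.6,2.4,0],0]])

```text
time: 4.8
position: [0.5132, -0.1224, 0.0873]
tool_rot: [0.707, -0.011, 0.011, -0.707]
ft_force: [0.5, -0.1, -2.2]
grip_width: 0.0236
```

```bash
python3 - <<'E'
from h import *
snap('top','top2');snap('scene','scene2'); print(get_obs()['position'],get_obs()['ft_force'],get_obs()['moment'],get_obs()['tool_rot'])
crop('top2',185,90,345,210,5,'a1');crop('scene2',190,130,350,270,5,'a2')
E
```

```text
[ 0.51184019 -0.12378951  0.08723491] [-0.08332803  0.6215251  -2.81523717] [-0.02484797  0.02300734 -0.00286312] [ 0.70703047 -0.01222637  0.01143152 -0.70698498]
```

View pics/a2.png

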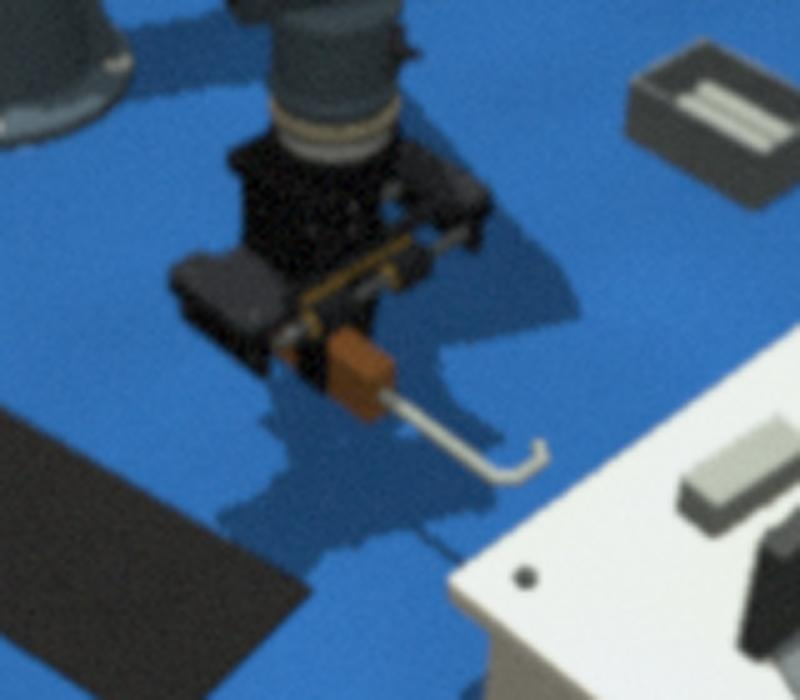

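View pics/a1.png

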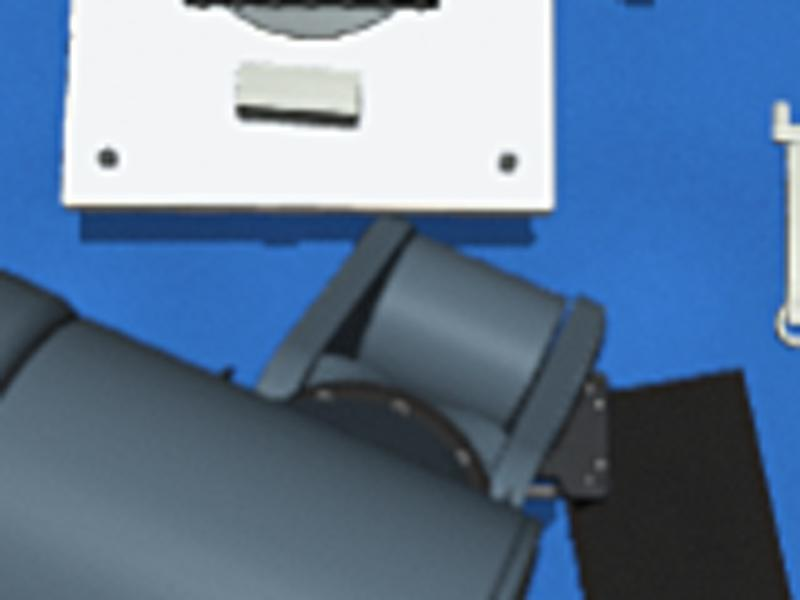

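```bash
python3 - <<'E'
from h import *
S=load('scene2')
p=np.array([.512,-.1236]);y=-.033;ex=np.array([np.cos(y),np.sin(y)]);ey=np.array([-ex[1],ex[0]])
z=.0872+.0115
for nm,a,b in(('front of handle',.044,0),('bend',.145,0),('armtip',.145,.015),('barb',.136,.021),('armfront mid',.149,.01)):
    q=p+a*ex+b*ey; u=proj(S,[[*q,z]])[0]; print(nm,q,u,((u-[190,130])*5+2).round())
# measured in scene: bend outer, arm, handle
for nm,v in(('rod root',(388,393)),('bend',(497,477)),('barbend',(541,443))):
    u=((v[0]-2)/5+190,(v[1]-2)/5+130); print(nm,onz(S,u,z))
E
```

```text
front of handle [ 0.55597604 -0.12505174] [265.71406765 208.59562004] [381. 395.]
bend [ 0.65692105 -0.12838413] [290.1892931  226.77921075] [503. 486.]
armtip [ 0.65741596 -0.1133923 ] [293.86515757 224.22507223] [521. 473.]
barb [ 0.64861883 -0.10709862] [293.04197091 221.55236132] [517. 460.]
armfront mid [ 0.66124882 -0.11852155] [293.66486397 225.82276342] [520. 481.]
rod root [ 0.55783391 -0.1206661   0.0987    ]
bend [ 0.64984842 -0.12561227  0.0987    ]
barbend [ 0.64907409 -0.08703721  0.0987    ]
```

The scene shows the rod held level, with the hook at a2 (500,478) to (541,443). The measured hook width is 39 mm, matching an arm 30 mm long plus the barb. I lower it and line up at the far -y side of the slot.

arm_command(plan=[[[0.1,-0.43,-0.8],0],[[0.1,-0.43,-1.6],0],[[0.1,-0.43,-2.35],0],[[0.1,-0.43,-2.35],0]])

```text
time: 5.3
position: [0.5122, -0.1348, 0.0267]
tool_rot: [-0.706, 0.015, -0.011, 0.708]
ft_force: [0.1, 0.6, -2.6]
grip_width: 0.0236
```

```bash
python3 - <<'E'
from h import *
snap('scene','scene3'); o=get_obs();print(o['position'],o['ft_force'],o['moment'],o['tool_rot'])
crop('scene3',190,130,350,270,5,'a2')
E
```

```text
[ 0.51313952 -0.13493127  0.02780554] [-0.06744295 -0.00966297 -3.35061937] [0.03488361 0.03426549 0.02127793] [-0.7064881   0.01392078 -0.01146367  0.70749513]
```

View pics/a2.png

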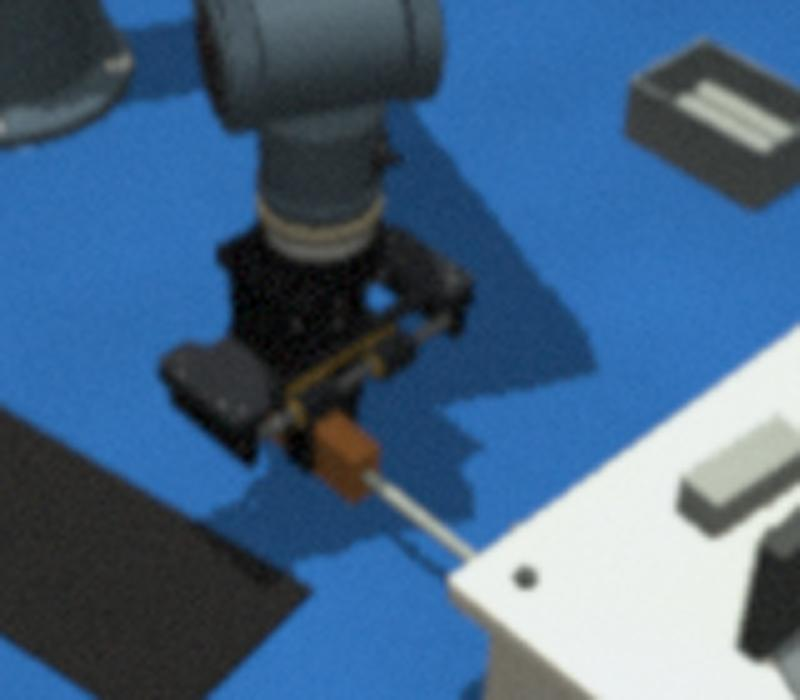

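The rod is level at about 40 mm and heading under the lip at a2 (470,555). I advance along the saw's x axis.

arm_command(plan=[[[0.8,-0.03,0],0],[[1.6,-0.05,0],0],[[2.3,-0.075,0],0],[[2.6,-0.085,0],0],[[2.6,-0.085,0],0]])

```text
time: 5.85
position: [0.5809, -0.1371, 0.0297]
tool_rot: [0.707, -0.011, 0.013, -0.707]
ft_force: [-1.9, -1.0, -1.9]
grip_width: 0.0237
```

arm_command(plan=[[[0.1,-0.003,0],0],[[0.2,-0.006,0],0],[[0.2,-0.006,0],0]])

```text
time: 6.15
position: [0.5845, -0.1365, 0.0288]
tool_rot: [-0.707, 0.012, -0.012, 0.707]
ft_force: [0.3, 0.4, -2.2]
grip_width: 0.0238
```

arm_command(plan=[[[0.1,-0.003,0],0],[[0.2,-0.006,0],0],[[0.2,-0.006,0],0]])

```text
time: 6.45
position: [0.5904, -0.1367, 0.0288]
tool_rot: [0.707, -0.012, 0.012, -0.707]
ft_force: [-0.6, 0.0, -2.1]
grip_width: 0.0239
```

arm_command(plan=[[[0.1,-0.003,0],0],[[0.2,-0.006,0],0],[[0.2,-0.006,0],0]])

```text
time: 6.75
position: [0.5954, -0.1369, 0.0288]
tool_rot: [0.707, -0.012, 0.012, -0.707]
ft_force: [-0.5, 0.3, -2.4]
grip_width: 0.0232
```

arm_command(plan=[[[0.05,0,0],0],[[0.1,-0.003,0],0],[[0.1,-0.003,0],0]])

```text
time: 7.05
position: [0.5976, -0.1369, 0.0288]
tool_rot: [0.707, -0.012, 0.012, -0.707]
ft_force: [0.0, 0.8, -2.7]
grip_width: 0.0236
```

arm_command(plan=[[[0.05,0,0],0],[[0.1,-0.003,0],0],[[0.1,-0.003,0],0]])

```text
time: 7.35
position: [0.6002, -0.137, 0.0288]
tool_rot: [0.707, -0.012, 0.012, -0.707]
ft_force: [0.4, 0.9, -1.8]
grip_width: 0.0234
```

arm_command(plan=[[[0.05,0,0],0],[[0.1,-0.003,0],0],[[0.1,-0.003,0],0]])

```text
time: 7.65
position: [0.6027, -0.137, 0.0288]
tool_rot: [0.707, -0.012, 0.012, -0.707]
ft_force: [0.3, 0.1, -2.9]
grip_width: 0.0236
```

arm_command(plan=[[[0.05,0,0],0],[[0.1,-0.003,0],0],[[0.1,-0.003,0],0]])

```text
time: 7.95
position: [0.6052, -0.1371, 0.0288]
tool_rot: [0.707, -0.012, 0.012, -0.707]
ft_force: [0.4, 0.4, -1.7]
grip_width: 0.0242
```

arm_command(plan=[[[0.05,0,0],0],[[0.1,-0.003,0],0],[[0.1,-0.003,0],0]])

```text
time: 8.25
position: [0.6076, -0.1372, 0.0288]
tool_rot: [0.707, -0.012, 0.012, -0.707]
ft_force: [0.1, -1.2, -2.4]
grip_width: 0.0237
```

arm_command(plan=[[[0.04,0,0],0],[[0.08,-0.003,0],0],[[0.08,-0.003,0],0]])

```text
time: 8.55
position: [0.6087, -0.137, 0.0286]
tool_rot: [-0.707, 0.012, -0.011, 0.707]
ft_force: [-1.5, 0.3, -2.1]
grip_width: 0.0239
```

arm_command(plan=[[[0.04,0,0],0],[[0.04,0,0],0]])

```text
time: 8.75
position: [0.6088, -0.1369, 0.0285]
tool_rot: [-0.707, 0.013, -0.011, 0.707]
ft_force: [-4.4, -1.1, -0.7]
grip_width: 0.0235
```

Face contact at TCP x ≈ 0.6085 (4.4 N) puts the face about 73 mm behind the lip, within the stated 63 to 75 mm. I back off 8 mm and sweep +y, with the barb passing behind the post.

arm_command(plan=[[[-0.2,0,0],0],[[-0.36,0,0.02],0],[[-0.36,0,0.02],0]])

```text
time: 9.05
position: [0.6013, -0.1372, 0.0295]
tool_rot: [0.707, -0.012, 0.012, -0.707]
ft_force: [-0.4, 0.3, -2.9]
grip_width: 0.0237
```

arm_command(plan=[[[0.01,0.4,0],0],[[0.03,0.8,0],0],[[0.04,1.2,0],0],[[0.05,1.5,0],0],[[0.05,1.5,0],0]])

```text
time: 9.55
position: [0.6024, -0.0978, 0.0292]
tool_rot: [-0.707, 0.012, -0.011, 0.707]
ft_force: [0.8, -0.1, -3.1]
grip_width: 0.0239
```

arm_command(plan=[[[0,0.06,0],0],[[0.004,0.12,0],0]])

```text
time: 9.75
position: [0.6029, -0.0968, 0.0293]
tool_rot: [0.707, -0.012, 0.012, -0.707]
ft_force: [0.5, 0.3, -1.9]
grip_width: 0.0233
```

arm_command(plan=[[[0,0.06,0],0],[[0.004,0.12,0],0]])

```text
time: 9.95
position: [0.6028, -0.0939, 0.0293]
tool_rot: [0.707, -0.012, 0.012, -0.707]
ft_force: [-0.8, 0.4, -2.6]
grip_width: 0.024
```

arm_command(plan=[[[0,0.06,0],0],[[0.004,0.12,0],0]])

```text
time: 10.15
position: [0.6029, -0.0907, 0.0293]
tool_rot: [-0.707, 0.012, -0.012, 0.707]
ft_force: [-0.1, 0.3, -2.6]
grip_width: 0.0236
```

arm_command(plan=[[[0,0.06,0],0],[[0.003,0.11,0],0],[[0.005,0.15,0],0]])

```text
time: 10.45
position: [0.603, -0.0874, 0.0293]
tool_rot: [0.707, -0.012, 0.012, -0.707]
ft_force: [-0.1, -3.7, -3.1]
grip_width: 0.0237
```

arm_command(plan=[[[0,0,0],0],[[0,0,0],0]])

```text
time: 10.65
position: [0.603, -0.0875, 0.0293]
tool_rot: [0.707, -0.012, 0.012, -0.707]
ft_force: [-0.8, -3.3, -2.8]
grip_width: 0.0236
```

```bash
python3 - <<'E'
from h import *
o=get_obs();print(o['position'],o['ft_force'],o['moment'],o['tool_rot'])
snap('scene','scene4');o=get_obs();print(o['position'],o['ft_force'],o['moment'],o['tool_rot'])
crop('scene4',190,110,350,250,5,'a2')
E
```

```text
[ 0.60301428 -0.08748506  0.02932021] [-0.78700965 -3.31739345 -2.78051867] [-0.47868464  0.16457345 -0.35550867] [ 0.70714733 -0.01222607  0.01226543 -0.70685411]
[ 0.60299436 -0.0874354   0.02931741] [-1.77128811 -2.40379272 -3.03347227] [-0.56218421  0.25814434 -0.37215266] [ 0.7071157  -0.012237    0.01224389 -0.70688594]
```

View pics/a2.png

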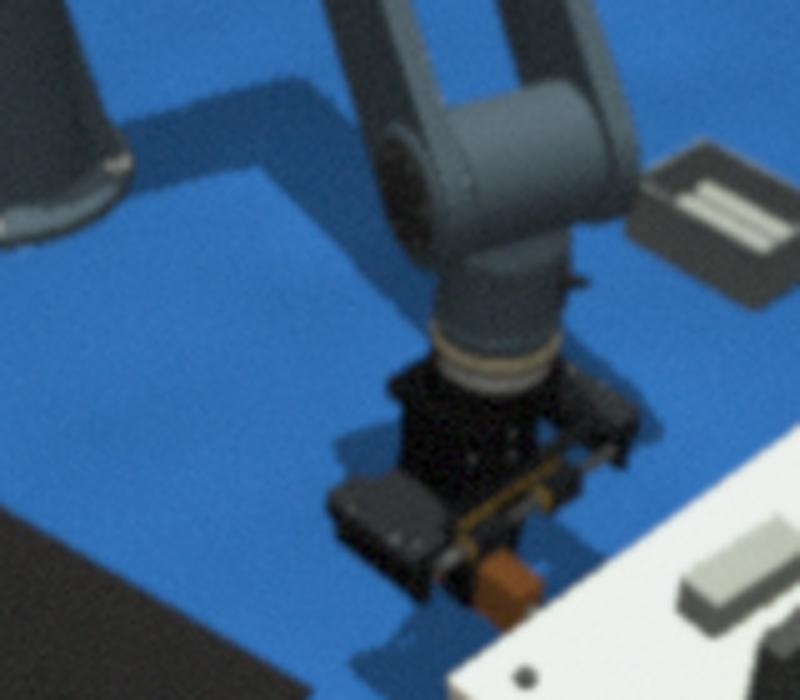

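Contact is felt at -3.3 N in y. The lever from the moment is about 0.11 m, which fits the shaft against the post 0.12 m ahead. Post at y_saw ≈ -39 mm. I ease off sideways and draw back to catch it.

arm_command(plan=[[[0,-0.08,0],0],[[-0.15,-0.075,0],0],[[-0.3,-0.07,0],0],[[-0.45,-0.065,0],0],[[-0.55,-0.062,0],0]])

```text
time: 11.2
position: [0.5889, -0.0882, 0.0293]
tool_rot: [-0.707, 0.012, -0.012, 0.707]
ft_force: [2.0, -0.8, -2.4]
grip_width: 0.0238
```

arm_command(plan=[[[-0.08,0.003,0],0],[[-0.16,0.005,0],0],[[-0.16,0.005,0],0]])

```text
time: 11.5
position: [0.5868, -0.0892, 0.0298]
tool_rot: [0.707, -0.011, 0.014, -0.707]
ft_force: [3.7, -2.4, -2.7]
grip_width: 0.0232
```

arm_command(plan=[[[-0.08,0,0],0],[[-0.16,0,0],0],[[-0.16,0,0],0]])

```text
time: 11.8
position: [0.583, -0.0892, 0.0299]
tool_rot: [0.707, -0.011, 0.014, -0.707]
ft_force: [4.4, -2.2, -2.5]
grip_width: 0.0237
```

arm_command(plan=[[[-0.1,-0.04,0],0],[[-0.2,-0.037,0],0],[[-0.3,-0.034,0],0],[[-0.4,-0.03,0],0],[[-0.4,-0.03,0],0]])

```text
time: 12.3
position: [0.5729, -0.0899, 0.0299]
tool_rot: [0.707, -0.011, 0.014, -0.707]
ft_force: [3.6, -3.6, -1.4]
grip_width: 0.024
```

arm_command(plan=[[[0,-0.08,0],0],[[-0.05,-0.12,0],0],[[-0.1,-0.12,0],0],[[-0.1,-0.12,0],0]])

```text
time: 12.7
position: [0.5696, -0.0918, 0.0296]
tool_rot: [-0.707, 0.011, -0.012, 0.707]
ft_force: [4.3, 0.8, -1.6]
grip_width: 0.0234
```

```bash
python3 - <<'E'
from h import *
o=get_obs();print(o['position'],o['ft_force'],o['moment'],o['tool_rot'])
E
```

```text
[ 0.56956807 -0.09180769  0.02963064] [ 4.30095836  0.79029651 -1.62351146] [ 0.11773817 -0.97084839  0.07333676] [-0.70699472  0.01105681 -0.01222407  0.70702672]
```

Side force is gone and the pull is a steady 4.3 N, so the tray is moving.

arm_command(plan=[[[-0.2,0.006,0],0],[[-0.4,0.013,0],0],[[-0.6,0.02,0],0],[[-0.8,0.026,0],0],[[-1,0.033,0],0]])

```text
time: 13.2
position: [0.5447, -0.0911, 0.0296]
tool_rot: [0.707, -0.011, 0.012, -0.707]
ft_force: [5.0, 2.0, -1.7]
grip_width: 0.0236
```

arm_command(plan=[[[-0.2,0.006,0],0],[[-0.4,0.013,0],0],[[-0.6,0.02,0],0],[[-0.8,0.026,0],0],[[-1,0.033,0],0]])

```text
time: 13.7
position: [0.5197, -0.0903, 0.0296]
tool_rot: [0.707, -0.011, 0.012, -0.707]
ft_force: [4.8, 1.0, -1.8]
grip_width: 0.0237
```

```bash
python3 - <<'E'
from h import *
snap('scene','scene5');snap('top','top5');o=get_obs();print(o['position'],o['ft_force'],o['moment'],o['tool_rot'])
crop('scene5',190,110,350,250,5,'a2');crop('top5',185,90,345,210,5,'a1')
E
```

```text
[ 0.51824884 -0.09010877  0.02940021] [ 2.62298    -0.63441142 -2.75843674] [-0.12172895 -0.51422117 -0.09019777] [-0.70687494  0.01217764 -0.01158039  0.7071389 ]
```

View pics/a2.png

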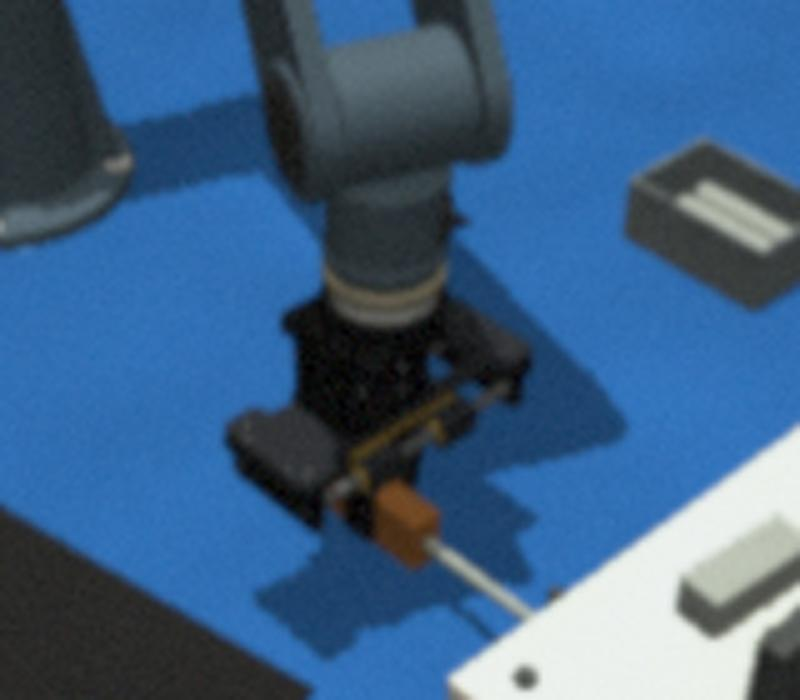

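View pics/a1.png

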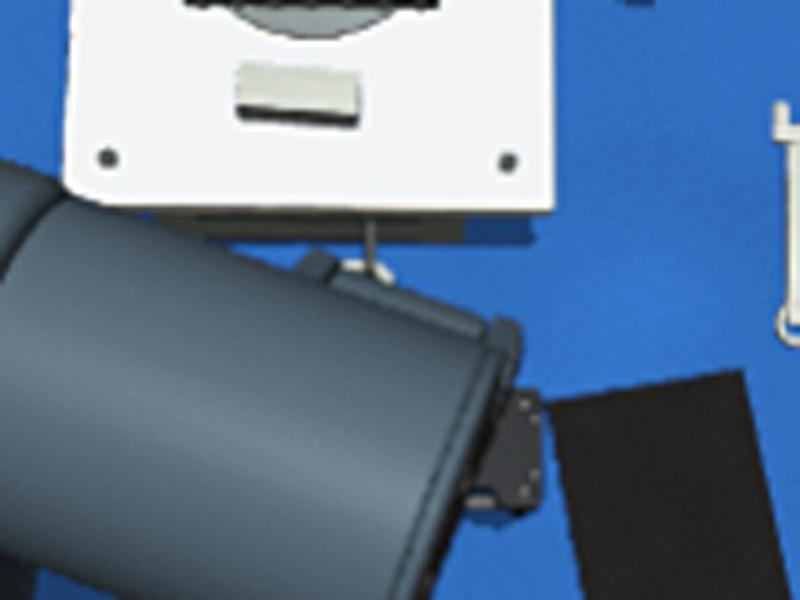

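The top view shows the eye leg at a1 (370,240) with the hook around it at (365,270), and the tray coming out. I pull on to the stop.

arm_command(plan=[[[-0.1,0.003,0],0],[[-0.2,0.006,0],0],[[-0.3,0.01,0],0],[[-0.36,0.012,0],0]])

```text
time: 14.2
position: [0.5101, -0.0902, 0.0292]
tool_rot: [0.707, -0.012, 0.012, -0.707]
ft_force: [5.1, -1.0, -3.5]
grip_width: 0.0238
```

arm_command(plan=[[[-0.06,0.002,0],0],[[-0.1,0.003,0],0]])

```text
time: 14.4
position: [0.5076, -0.0902, 0.0292]
tool_rot: [0.707, -0.012, 0.012, -0.707]
ft_force: [5.6, 0.4, -3.4]
grip_width: 0.0238
```

arm_command(plan=[[[-0.06,0.002,0],0],[[-0.1,0.003,0],0]])

```text
time: 14.6
position: [0.505, -0.0901, 0.0293]
tool_rot: [0.707, -0.012, 0.012, -0.707]
ft_force: [4.7, 0.6, -3.1]
grip_width: 0.0235
```

arm_command(plan=[[[-0.04,0.001,0],0],[[-0.06,0.002,0],0]])

```text
time: 14.8
position: [0.5034, -0.09, 0.0293]
tool_rot: [0.707, -0.012, 0.012, -0.707]
ft_force: [5.0, -0.9, -3.5]
grip_width: 0.0233
```

arm_command(plan=[[[-0.04,0.001,0],0],[[-0.06,0.002,0],0]])

```text
time: 15.0
position: [0.5019, -0.09, 0.0293]
tool_rot: [0.707, -0.012, 0.012, -0.707]
ft_force: [6.2, 0.1, -3.1]
grip_width: 0.0238
```

arm_command(plan=[[[-0.04,0.001,0],0],[[-0.06,0.002,0],0]])

```text
time: 15.2
position: [0.5015, -0.0902, 0.0294]
tool_rot: [0.707, -0.011, 0.013, -0.707]
ft_force: [6.9, 0.7, -4.3]
grip_width: 0.0236
```

Motion stalls while the force rises, so this looks like the stop. One more small pull to confirm.

arm_command(plan=[[[-0.04,0.001,0],0],[[-0.04,0.001,0],0]])

```text
time: 15.4
position: [0.5014, -0.0903, 0.0295]
tool_rot: [0.707, -0.01, 0.013, -0.707]
ft_force: [9.2, 1.3, -4.4]
grip_width: 0.0236
```

The tray is at its stop: 9.2 N with no motion, after about 86 mm of draw. Now I unhook: forward 16 mm, -y 45 mm, then back.

arm_command(plan=[[[0.2,-0.006,0],0],[[0.4,-0.013,0],0],[[0.6,-0.02,0],0],[[0.73,-0.024,0],0],[[0.73,-0.024,0],0]])

```text
time: 15.9
position: [0.5176, -0.0904, 0.0292]
tool_rot: [-0.707, 0.012, -0.012, 0.707]
ft_force: [0.9, -0.3, -2.5]
grip_width: 0.0233
```

```bash
python3 - <<'E'
from h import *
snap('top','top6');o=get_obs();print(o['position'],o['ft_force'],o['moment'],o['tool_rot'])
crop('top6',225,120,305,160,8,'a1')
E
```

```text
[ 0.51721075 -0.0903164   0.02915486] [ 0.22335184 -0.15589093 -3.17459425] [ 0.05360631 -0.01791067 -0.03588326] [-0.70691685  0.01225986 -0.0115578   0.70709594]
```

View pics/a1.png

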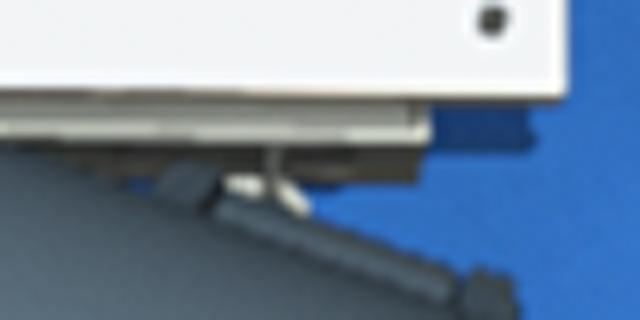

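The tray front and the eye leg at a1 (272,170) are visible, with the hook arm just behind it and no force. I slide out sideways.

arm_command(plan=[[[0,-0.2,0],0],[[-0.01,-0.4,0],0],[[-0.02,-0.6,0],0],[[-0.025,-0.8,0],0]])

```text
time: 16.35
position: [0.5167, -0.1111, 0.0293]
tool_rot: [-0.707, 0.012, -0.012, 0.707]
ft_force: [0.3, -0.1, -2.0]
grip_width: 0.0235
```

arm_command(plan=[[[0,-0.2,0],0],[[-0.01,-0.4,0],0],[[-0.02,-0.6,0],0],[[-0.03,-0.8,0],0],[[-0.035,-1,0],0]])

```text
time: 16.85
position: [0.516, -0.1358, 0.0293]
tool_rot: [-0.707, 0.012, -0.012, 0.707]
ft_force: [0.3, 0.1, -2.8]
grip_width: 0.0236
```

```bash
python3 - <<'E'
from h import *
snap('top','top7');o=get_obs();print(o['position'],o['ft_force'],o['moment'],o['tool_rot'])
crop('top7',215,120,315,180,7,'a1')
E
```

```text
[ 0.51628579 -0.13667095  0.02933164] [-0.40730629 -1.23929947 -3.01072803] [0.00340556 0.0010854  0.04726608] [ 0.70723169 -0.01190038  0.01234704 -0.70677385]
```

View pics/a1.png

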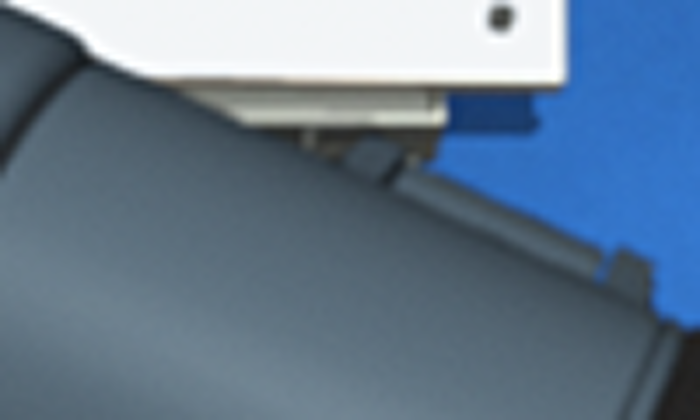

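Clear of the eye with no force. I withdraw straight back, then lift and go to the mat.

arm_command(plan=[[[-0.8,0.026,0],0],[[-1.6,0.05,0],0],[[-2.6,0.085,0],0],[[-3.4,0.1,0.6],0.1],[[-3.8,-0.5,1],0.2]])

```text
time: 17.4
position: [0.4175, -0.1454, 0.0544]
tool_rot: [-0.706, 0.007, -0.003, 0.708]
ft_force: [0.1, 1.0, -3.0]
grip_width: 0.0235
```

arm_command(plan=[[[0,-1.3,0.3],0.12],[[0,-2.6,0.3],0.12],[[0,-3.9,0.3],0.12],[[0,-5.2,0],0.12],[[0,-5.5,-0.3],0.12]])

```text
time: 17.9
position: [0.4228, -0.2907, 0.0473]
tool_rot: [0.709, -0.001, 0.005, -0.705]
ft_force: [0.8, -0.6, -2.6]
grip_width: 0.0237
```

arm_command(plan=[[[0,0,0],0],[[0,0,0],0]])

```text
time: 18.1
position: [0.4201, -0.2839, 0.0464]
tool_rot: [-0.706, 0.003, -0.001, 0.708]
ft_force: [-0.5, 0.6, -3.6]
grip_width: 0.0236
```

arm_command(plan=[[[0,0,-0.5],0],[[0,0,-0.9],0],[[0,0,-1.15],0],[[0,0,-1.25],0],[[0,0,-1.25],0]])

```text
time: 18.6
position: [0.4208, -0.2849, 0.0149]
tool_rot: [-0.707, 0.002, -0.002, 0.707]
ft_force: [-0.1, 0.0, -2.5]
grip_width: 0.0236
```

```bash
python3 - <<'E'
from h import *
snap('scene','scene8');o=get_obs();print(o['position'],o['ft_force'],o['moment'],o['tool_rot'])
crop('scene8',140,180,270,290,6,'a2')
E
```

```text
[ 0.42099212 -0.28518365  0.01525966] [ 0.06803666 -0.4157164  -2.51138923] [-0.0028541  -0.02007841 -0.01461487] [-0.70695031  0.00216378 -0.00187232  0.70725743]
```

View pics/a2.png

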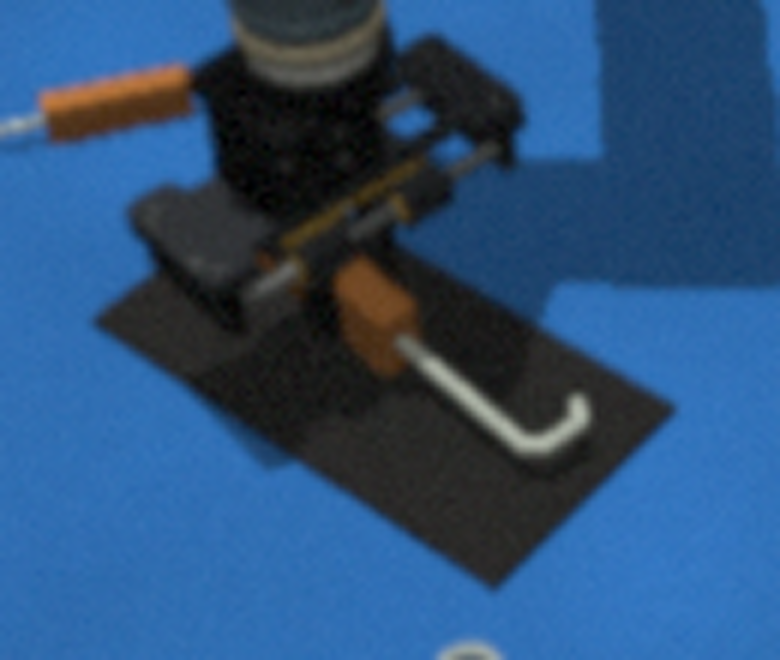

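The rod is just above the mat, with its handle at a2 (375,320), well inside the edges. I lower in small steps until the force shows support.

arm_command(plan=[[[0,0,-0.04],0],[[0,0,-0.08],0],[[0,0,-0.08],0]])

```text
time: 18.95
position: [0.4211, -0.2856, 0.0137]
tool_rot: [0.707, -0.002, 0.002, -0.707]
ft_force: [-0.1, -0.3, -2.5]
grip_width: 0.0236
```

arm_command(plan=[[[0,0,-0.03],0],[[0,0,-0.03],0]])

```text
time: 19.15
position: [0.421, -0.2855, 0.0128]
tool_rot: [0.707, -0.002, 0.002, -0.707]
ft_force: [-0.0, 0.8, -2.7]
grip_width: 0.0233
```

arm_command(plan=[[[0,0,-0.03],0],[[0,0,-0.03],0]])

```text
time: 19.35
position: [0.4211, -0.2855, 0.0125]
tool_rot: [0.707, -0.002, 0.002, -0.707]
ft_force: [-0.0, 0.3, 2.2]
grip_width: 0.0235
```

It is supported: the vertical force went from -2.7 to +2.2 N. Releasing.

arm_command(plan=[[[0,0,0],0],[[0,0,0],0],[[0,0,0],0],[[0,0,0],0],[[0,0,0],0]], fingers=0.6)

```text
time: 19.85
position: [0.4211, -0.2855, 0.012]
tool_rot: [0.707, -0.002, 0.002, -0.707]
ft_force: [0.3, -0.1, -0.0]
grip_width: 0.0557
```

arm_command(plan=[[[0,0,0],0],[[0,0,0],0],[[0,0,0.5],0],[[0,0,1.2],0],[[0,0,2.5],0]])

```text
time: 20.35
position: [0.42, -0.2845, 0.0745]
tool_rot: [-0.706, 0.003, -0.001, 0.708]
ft_force: [0.7, -0.1, 0.2]
grip_width: 0.0697
```

arm_command(plan=[[[0,0,1.5],0],[[0,0,3],0],[[-0.2,1.8,4],0],[[-0.2,3.6,5],0],[[-0.2,5.4,6],0]])

```text
time: 20.85
position: [0.4154, -0.1531, 0.2241]
tool_rot: [0.707, -0.002, 0.003, -0.707]
ft_force: [0.5, -0.1, -0.2]
grip_width: 0.0697
```

arm_command(plan=[[[0,1.8,0],0],[[0,3.6,0],0],[[0,5.4,0],0],[[0,7.2,0],0],[[0,9,0],0]])

```text
time: 21.35
position: [0.4155, 0.0723, 0.2233]
tool_rot: [0.707, -0.002, 0.003, -0.707]
ft_force: [0.5, -0.6, 0.1]
grip_width: 0.0694
```

arm_command(plan=[[[0,1.8,0],0],[[0,3.6,0],0],[[0,5.4,0],0],[[0,7,0],0],[[0,7,0],0]])

```text
time: 21.85
position: [0.4157, 0.2496, 0.2233]
tool_rot: [-0.706, -0.001, -0.001, 0.708]
ft_force: [0.4, 0.2, 0.9]
grip_width: 0.0695
```

```bash
python3 - <<'E'
from h import *
T=snap('top','top9');S=snap('scene','scene9');o=get_obs();print(o['time'],o['position'],o['ft_force'],o['grip_width'])
hsv=cv2.cvtColor(T['pixels'],cv2.COLOR_RGB2HSV); m=cv2.inRange(hsv,(5,120,80),(20,255,255))
for q in cv2.findContours(m,0,2)[0]:
    if cv2.contourArea(q)>60:
        r=cv2.minAreaRect(q); print(r,onz(T,r[0],.044))
E
```

```text
21.95 [0.41532402 0.24597029 0.22274466] [-0.52168829 -0.8855282   0.21638022] 0.06979897073506777
((505.5, 367.5), (19.0, 11.0), 90.0) [-0.10185182 -0.87292203  0.044     ]
((322.855712890625, 281.82476806640625), (25.58672332763672, 4.467523097991943), 23.962491989135742) [ 0.20121583 -0.27821264  0.044     ]
((397.8218078613281, 258.28216552734375), (24.179405212402344, 4.378163814544678), 5.710593223571777) [ 0.2678513  -0.52610559  0.044     ]
((322.3394470214844, 217.9864044189453), (36.290985107421875, 7.953640460968018), 87.70938873291016) [ 0.40460798 -0.28585962  0.044     ]
```

View pics/top9.png

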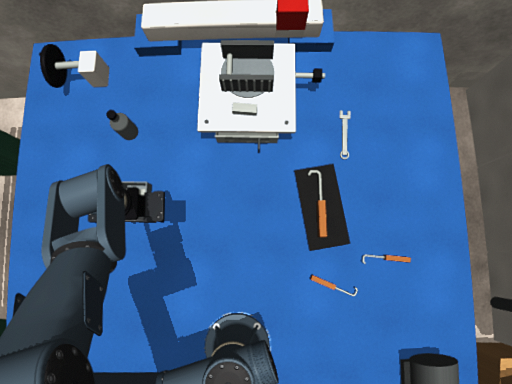

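View pics/scene9.png

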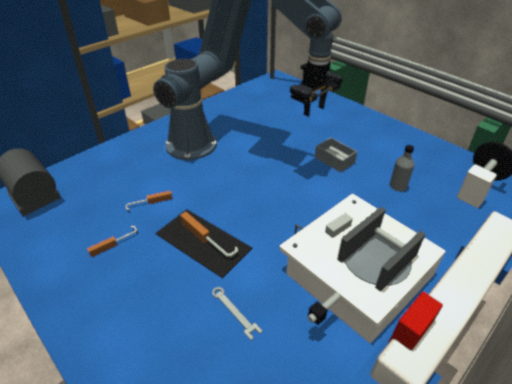

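The rod lies flat on its mat at top (322,205), and the tray with its eye is out at top (250,140). Everything else is unchanged. I check the travel once in the top view.

```bash
python3 - <<'E'
from h import *
T=load('top9'); crop('top9',205,125,305,160,8,'z')
a=load('top0')['pixels'].astype(int);d=np.abs(a-T['pixels']).sum(2)[40:175,195:360]; ys,xs=np.where(d>90); print('changed px near saw',xs.min()+195,xs.max()+195,ys.min()+40,ys.max()+40)
E
```

```text
changed px near saw 214 321 132 174
```

View pics/z.png

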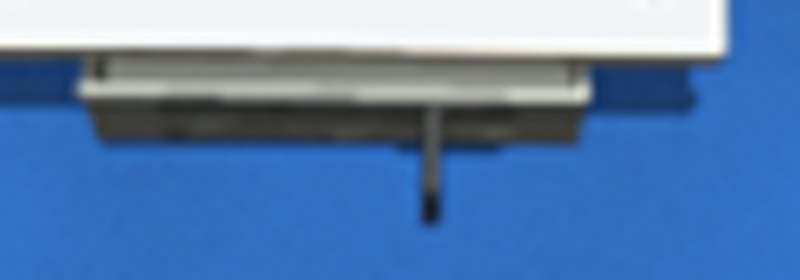

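```bash
python3 - <<'E'
from h import *
T=load('top9'); f=lambda x,y:((x-3.5)/8+205,(y-3.5)/8+125)
ex=np.array([.99946,-.033]);ey=np.array([.033,.99946]);O=np.array([.687,-.043])
for n,p,z in(('rimL',f(80,101),.069),('rimR',f(590,103),.069),('post',f(431,193),.062)):
    q=onz(T,p,z)[:2]-O; print(n,(q@ex).round(4),(q@ey).round(4))
hand_in()
E
```

```text
rimL -0.0125 0.1046
rimR -0.0112 -0.1066
post -0.0486 -0.0413
the job is handed in; nothing more can be done
```

The chip tray is drawn out to its stop, the hooked rod is back on its rubber mat, and the job is handed in at about 22 s of the 58 s allowed. No verdict has been reported.

**What I did**
- I took the largest rod, the one on the mat, and reached it in under the ledge at the far right of the slot.
- I touched the tray face with about 4.4 N, then swept sideways and felt the eye's post at about 3.3 N.
- I drew the tray out along its line of travel at about 5 N. It stopped moving and the force rose to 9.2 N.
- I unhooked without contact, withdrew and laid the rod down. The arm then moved clear of everything.

**Last checks**
- **Tray:** the top view puts its front about 12 mm ahead of the lip. Fully out should be 10 mm, so this agrees within the calibration error.
- **Eye:** the top view puts the post at y ≈ -41 mm, close to the -39 mm felt.
- **Rod:** it lies on the mat with the handle well inside the edges, about 1 cm from where it started.
- **Bystanders:** the tin, oil bottle, offcut, wrench and smaller rods look unmoved.

**What was not clean:** for the first 20 mm or so of the pull there was a side force of up to 3.6 N, with the post apparently seated in the hook's bend. I removed it by moving the rod 3 mm sideways. By the tool's pose the rod stayed within about 0.01 rad of the saw's axis; I could not see the rod itself under the ledge.

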